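Find the unlocked hatch of the vial store and push it open

TASK

Only one of the four identical hatches in the top of the vial store is unlocked, and you cannot see which. Press gently with a fingertip on the ribbed end of one hatch after another until you find the one that rocks, press that end well down, then push its raised front edge up and back until it stands fully open against its stop, ready for the vials to be taken. Do it all by pressing and pushing, without gripping or forcing a hatch, leave the vials, the jar and the tray where they stand, and finish with the hand clear.

Things in the scene. Friction and masses are not known exactly. Their poses are not given: they have to be found in the camera images.
- store: White sheet-metal vial store fixed on the bench, 230 mm (x) x 410 mm (y) x 140 mm high; its flat deck is the top, 140 mm above the bench. Origin: centre of its underside, straight below the hatches' common pivot line; its x points away from the robot's side to the rear, its y runs along the row of hatches. It stands at a different place and is turned by up to about 15 degrees each time.
- hatch1_press (a point): Press point of the leftmost (+y end of the store) hatch: on its top face, centre of the grey ribs, 32 mm behind (+x of the store) its pivot axis. At the start 140 mm above the bench, level with the deck. Moves with the hatch; its axes are the hatch's (x from the pivot to the ribbed end, z up when shut).
- hatch1_edge (a point): Middle of the plain front edge (the edge that rises) of the same hatch, mid-thickness, 52 mm before (-x of the store) its pivot axis. All four hatches alike: white plate 100 (x) x 70 (y) x 4 mm with a smooth rolled front lip (6 mm round), flush in the deck, 2 mm gap around, pitch 92 mm; 52 mm before and 48 mm (ribbed end) behind the pivot, which lies 2 mm under the deck top.
- hatch1 (a joint): Angle of the same hatch about its pivot, rad: 0 shut and flush with the deck, grows as the ribbed end goes down and the plain front edge comes up, 1.4 (80 degrees) fully open at its stop. Three of the hatches are locked from below, unseen: the ribbed end only gives 1 to 4 mm on a rubber buffer (under 0.15 rad) and springs back almost flush.
- hatch2_press (a point): Press point of the second from the left hatch: on its top face, centre of the grey ribs, 32 mm behind (+x of the store) its pivot axis. At the start 140 mm above the bench, level with the deck. Moves with the hatch; its axes are the hatch's (x from the pivot to the ribbed end, z up when shut).
- hatch2_edge (a point): Middle of the plain front edge (the edge that rises) of the same hatch, mid-thickness, 52 mm before (-x of the store) its pivot axis. All four hatches alike: white plate 100 (x) x 70 (y) x 4 mm with a smooth rolled front lip (6 mm round), flush in the deck, 2 mm gap around, pitch 92 mm; 52 mm before and 48 mm (ribbed end) behind the pivot, which lies 2 mm under the deck top.
- hatch2 (a joint): Angle of the same hatch about its pivot, rad: 0 shut and flush with the deck, grows as the ribbed end goes down and the plain front edge comes up, 1.4 (80 degrees) fully open at its stop. The free hatch turns under 2 to 4 N on its ribs and needs no unlatching; its friction pivot keeps it at any angle it is left at.
- hatch3_press (a point): Press point of the third from the left hatch: on its top face, centre of the grey ribs, 32 mm behind (+x of the store) its pivot axis. At the start 140 mm above the bench, level with the deck. Moves with the hatch; its axes are the hatch's (x from the pivot to the ribbed end, z up when shut).
- hatch3_edge (a point): Middle of the plain front edge (the edge that rises) of the same hatch, mid-thickness, 52 mm before (-x of the store) its pivot axis. All four hatches alike: white plate 100 (x) x 70 (y) x 4 mm with a smooth rolled front lip (6 mm round), flush in the deck, 2 mm gap around, pitch 92 mm; 52 mm before and 48 mm (ribbed end) behind the pivot, which lies 2 mm under the deck top.
- hatch3 (a joint): Angle of the same hatch about its pivot, rad: 0 shut and flush with the deck, grows as the ribbed end goes down and the plain front edge comes up, 1.4 (80 degrees) fully open at its stop. Only the ribbed end goes down; the front edge rests on a ledge. Below the free hatch's ribbed end the bay is empty for 70 mm; the deck before the hatches is bare for 60 mm.
- hatch4_press (a point): Press point of the rightmost (-y end of the store) hatch: on its top face, centre of the grey ribs, 32 mm behind (+x of the store) its pivot axis. At the start 140 mm above the bench, level with the deck. Moves with the hatch; its axes are the hatch's (x from the pivot to the ribbed end, z up when shut).
- hatch4_edge (a point): Middle of the plain front edge (the edge that rises) of the same hatch, mid-thickness, 52 mm before (-x of the store) its pivot axis. All four hatches alike: white plate 100 (x) x 70 (y) x 4 mm with a smooth rolled front lip (6 mm round), flush in the deck, 2 mm gap around, pitch 92 mm; 52 mm before and 48 mm (ribbed end) behind the pivot, which lies 2 mm under the deck top.
- hatch4 (a joint): Angle of the same hatch about its pivot, rad: 0 shut and flush with the deck, grows as the ribbed end goes down and the plain front edge comes up, 1.4 (80 degrees) fully open at its stop. Press the ribs 20 to 22 mm down (about 0.75 rad) before pushing on the lip: below about 0.6 rad a level push may wedge it instead of raising it, unless the fingertip rises along the lip's arc.
- vial_a: Closed amber glass vial with an aluminium crimp cap, 23 mm diameter, 46 mm tall, standing loose on the rear strip of the deck, about 90 mm behind the pivot line. Origin: centre of its underside. A bystander.
- vial_b: A second, identical closed amber glass vial with an aluminium crimp cap, 23 mm diameter, 46 mm tall, standing loose on the rear strip of the deck, about 90 mm behind the pivot line. Origin: centre of its underside. A bystander.
- jar: Amber glass jar with a white cap, 60 mm diameter, 85 mm tall, standing on the bench beyond the store's left end. Origin: centre of its underside. A bystander.
- cap_tray: Empty open grey plastic tray, 90 x 70 x 30 mm, on the bench beyond the store's right end. Origin: centre of its underside. A bystander.

How it is judged:
On the way:
1. the unlocked hatch has rocked: pressed down at its ribbed end, its front edge has come up (value of joint any of hatch1, hatch2, hatch3, hatch4 above 0.25 rad), for 0.1 s.
At the end, for the whole second after the job is handed in: The unlocked hatch stands open, at least 1.2 rad of its 1.4 rad, at rest (((value of joint hatch1 above 1.2 rad and velocity of joint hatch1 between -0.1 and 0.1 rad/s) or (value of joint hatch2 above 1.2 rad and velocity of joint hatch2 between -0.1 and 0.1 rad/s) or (value of joint hatch3 above 1.2 rad and velocity of joint hatch3 between -0.1 and 0.1 rad/s) or (value of joint hatch4 above 1.2 rad and velocity of joint hatch4 between -0.1 and 0.1 rad/s))); the robot touches nothing.
It fails at once if a hatch is forced or gripped: the fingers bear on it with more than 35 N (contact force between the fingers and hatch1 above 35 N or contact force between the fingers and hatch2 above 35 N or contact force between the fingers and hatch3 above 35 N or contact force between the fingers and hatch4 above 35 N).
It fails at once if a vial, the jar or the tray is moved more than 20 mm, lifted or knocked over (distance of any of vial_a, vial_b, jar, cap_tray from where it was at the start of the episode above 0.02 m or angle between any of vial_a, vial_b, jar, cap_tray's own z axis and vertical above 0.4 rad).
It also fails if it takes over 54 s, if anything falls off the work surface, if the arm or the gripper's body presses on something with over 40 N, if the wrist force passes 120 N, or if a joint passes its speed limit or range.

ROBOT

A 6-joint arm with a two-finger parallel gripper is mounted at the origin on the work surface. World frame = base frame: x ahead of the robot, y to its left, z up, the work surface at z = 0. Lengths are in m, angles in rad, forces in N, time in s.
With the tool pointing down it reaches from about 0.375 to 0.975 m from the base axis. Payload 3.8 kg.
Tool frame: the origin (TCP) lies on the mounting face of the last link; the fingertips stand 173 mm ahead of it and the grasp point (between the pads) lies 155 mm ahead of it; z points along the fingers, y is the direction in which the jaws open and shut (so a half turn about z gives the same grasp; the last joint's range is limited). The gripper opens to 85 mm and grips with 20 to 120 N. Pads are 22 mm wide; open, the fingers measure 114 mm over their backs; the gripper's body (76 mm by 85 mm) begins 54 mm behind the grasp point. The pads swing forward as they close: fully open they stand 13 mm farther back than shut.
Start: joints at [1.072, 0.264, 1.604, -0, 1.274, -0.037], TCP at [0.301, 0.604, 0.405] pointing down, gripper open.
Joint ranges: [-2.63, 2.63], [-0.94, 2.18], [0.31, 2.57], [-1.31, 4.45], [0, 2.66], [-2.55, 2.55]. Speed limits (rad/s): [2.57, 2.57, 3.14, 3.14, 3.14, 3.14].

INTERFACE

Orientations are given as a rotation vector (axis times angle).
In Python, from workcell import bot gives the robot as it stands.
- The arm moves only by the shell command python3 -m jog 'ROWS' [FORCE]. ROWS is JSON, a list that holds one entry, the list of rows, each a list of 7 numbers: the closure, from 0 (fully open) to 1 (shut), then the shift along the tool's x, y, z in cm, then the turn, a rotation vector about the tool's x, y, z in rad. A call has 1 to 12 rows; each row is the pose to reach, as a shift and turn from the pose commanded when the call began, along the tool's axes at that moment; what a row does not reach only later rows make up. A row lasts 1/8 s, in which the tool goes at most 62.5 mm and 10.7 degrees, less where a joint would pass 70% of its speed; a pose out of reach is approached as far as the arm can. A call with a gripper value outside its range is refused whole. The fingers move at their own pace and stop on an object; FORCE is the grip in N (left out, the last holds). Time passes only in rows, so rows that repeat a pose let the fingers close. It gives the time, the measured TCP pose, the force and the opening at its end, in the units of the state.
- bot.read_state(): the state, without advancing time (a new reading comes with each control period).
- bot.read_camera(name): name is "side" or "top"; returns the picture (420x560x3 uint8, red, green, blue); there is no depth.
- bot.camera_model(name): a dict with "intrinsics" (3x3 intrinsics, pixels), "k1" (the pictures are not rectified: a ray, as slopes to the right and down, at radius r is drawn at 1 + k1 r^2 times it, then the intrinsics apply), "rvec" (rotation vector, rad) and "tvec" (3), from world to camera coordinates, as OpenCV has them. Camera axes: x right, y down, z forward; pixel columns grow to the right and rows downward; lengths in m; the calibration is good to about 2 mm. A picture is of the moment at which its call begins. camera_model takes no time and is no camera call.
- bot.finish_job(): hands the job in, once; it reports no verdict.
The state is a dict: "time": time; "q": joint angles; "joint_vel": joint speeds; "joint_torque": joint torques, N m; "tool_pos": TCP position; "tcp_rot": TCP orientation; "wrist_force": force on the tool from outside, world axes, zero at the start; "torque": the same for the moment, N m; "width": opening from 0.0 (shut) to 1.0 (fully open).
Only numpy, scipy, OpenCV 4.12 (cv2) and the standard library are available. Lean on these libraries where they do the work, as an engineer would, in place of code of your own. Each camera call takes 0.05 s, during which the arm holds its last target.

## Working session

There is one attempt and no reset: what is moved stays moved. The work goes in short steps, Python scripts to look and compute and a shell command to move; the robot and the scene stay as the last step left them, time stands still between calls to the robot, and variables do not carry over. Pictures are saved under pics/ and viewed, and the job is handed in when it is done.

```bash
mkdir -p pics; ls
python3 - <<'E'
from workcell import bot
import cv2
print(bot.read_state())
for n in("top","side"):
    im=bot.read_camera(n); cv2.imwrite(f"pics/{n}0.png",im[:,:,::-1]); print(n,bot.camera_model(n))
E
```

```text
pics
{'time': 0.0, 'q': array([ 1.07210505e+00,  2.64742182e-01,  1.60539325e+00,  3.51530189e-06,
        1.27366764e+00, -3.68765900e-02]), 'joint_vel': array([-3.45261337e-04,  1.50968899e-03, -5.62295785e-04, -3.03892671e-03,
       -2.97481516e-05, -8.17344310e-04]), 'joint_torque': array([ 2.94897793e-03, -5.15115809e+01, -3.67313218e+01, -1.44057440e-04,
        1.31374178e-02,  8.64453682e-06]), 'tool_pos': array([0.3005833 , 0.60399278, 0.40335858]), 'tcp_rot': array([-0.71885423, -3.05763748,  0.00334634]), 'wrist_force': array([-0.48142583, -0.31718397, -0.44098014]), 'torque': array([-0.0005538 ,  0.04692981, -0.02112768]), 'width': 1.0035745300506558}
top {'intrinsics': array([[468.31377233,   0.        , 280.24487473],
       [  0.        , 468.31377233, 199.28034963],
       [  0.        ,   0.        ,   1.        ]]), 'k1': 0.04457795036376228, 'rvec': array([ 2.17712033, -2.13383612,  0.115393  ]), 'tvec': array([0.00806169, 0.60056229, 1.16750998])}
side {'intrinsics': array([[431.20338498,   0.        , 286.0468278 ],
       [  0.        , 431.20338498, 208.3390263 ],
       [  0.        ,   0.        ,   1.        ]]), 'k1': -0.12002050313431296, 'rvec': array([ 0.35262453, -2.80680362,  1.13105425]), 'tvec': array([0.60298558, 0.15414887, 0.8713315 ])}
```

View pics/top0.png

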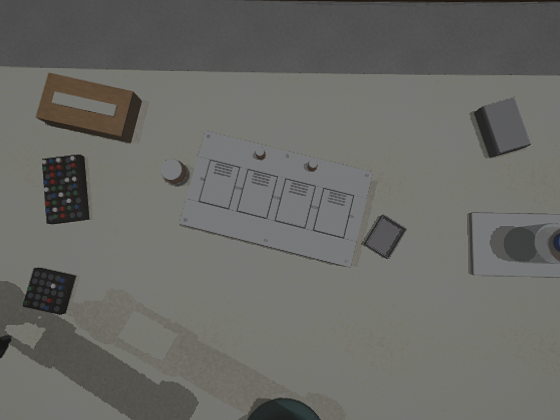

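View pics/side0.png

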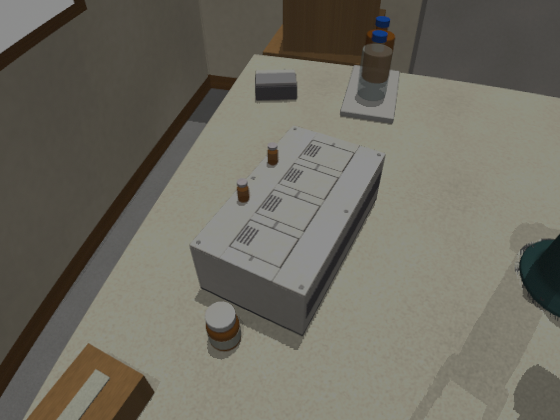

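Run:
```python
import cv2
im=cv2.imread("pics/top0.png")
c=im[60:260,100:460]
cv2.imwrite("pics/top0c.png",cv2.resize(c,None,fx=2.2,fy=2.2,interpolation=cv2.INTER_CUBIC))
```

```text
(no output)
```

View pics/top0c.png

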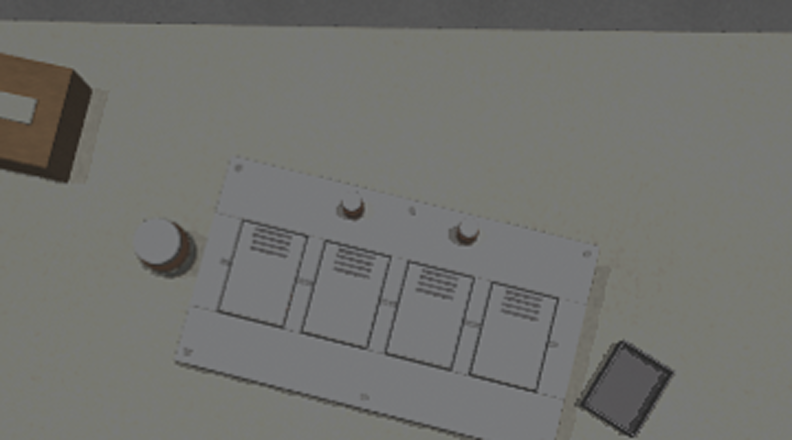

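```bash
cat > h.py <<'E'
import numpy as np, cv2
from scipy.optimize import least_squares
from scipy.spatial.transform import Rotation as R
from workcell import bot
def proj(n,P):
    m=bot.camera_model(n); K=m["intrinsics"]
    p=R.from_rotvec(m["rvec"]).apply(P)+m["tvec"]; s=p[:,:2]/p[:,2:]
    s=s*(1+m["k1"]*(s**2).sum(1,keepdims=True))
    return s*K[0,0]+K[:2,2]
def store(pose,L):
    x,y,t=pose; L=np.atleast_2d(np.array(L,float)); c,s=np.cos(t),np.sin(t)
    return np.c_[x+c*L[:,0]-s*L[:,1], y+s*L[:,0]+c*L[:,1], L[:,2]]
HY=[.138,.046,-.046,-.138]
E
python3 - <<'E'
from h import *
L=[];px=[]
for y,c in ((.138,[(242,221),(307,237),(284,326),(219,312)]),(.046,[(324,241),(391,257),(367,348),(302,332)]),(-.046,[(407,261),(473,277),(455,369),(386,353)]),(-.138,[(492,282),(558,298),(537,390),(470,374)])):
    for (a,b),q in zip([(.049,.036),(.049,-.036),(-.053,-.036),(-.053,.036)],c):
        L.append((a,y+b,.14)); px.append((q[0]/2.2+100-.27,q[1]/2.2+60-.27))
px=np.array(px)
f=lambda p:(proj("top",store(p,L))-px).ravel()
r=least_squares(f,[.7,0,0],loss="soft_l1"); print(r.x,np.degrees(r.x[2]),np.abs(r.fun).mean()); p=r.x
print(f(p).reshape(-1,2).round(1).tolist())
np.save("pose.npy",p)
im=cv2.imread("pics/side0.png"); im=cv2.resize(im[100:340,160:420],None,fx=2.5,fy=2.5)
for l in L+[(-.115,.205,.14),(.115,.205,.14),(.115,-.205,.14),(-.115,-.205,.14)]:
    u=(proj("side",store(p,l))[0]-[160,100])*2.5; cv2.circle(im,(int(u[0]),int(u[1])),3,(0,0,255),1)
cv2.imwrite("pics/side0o.png",im)
for y in HY: print(store(p,[[.032,y,.14],[-.052,y,.14]]).round(4).tolist())
E
```

```text
[ 0.59230012  0.02818798 -0.22078058] -12.649795484813852 0.29531904970132317
[[0.2, -0.1], [0.1, -0.3], [-0.3, 1.0], [-0.5, 0.1], [0.6, -0.1], [-0.3, -0.2], [0.1, 0.3], [-0.2, 0.3], [0.7, -0.1], [0.5, -0.2], [-1.5, 0.2], [-0.2, 0.1], [0.1, -0.4], [0.1, -0.5], [-0.1, 0.1], [0.1, -0.0]]
[[0.6537, 0.1558, 0.14], [0.5718, 0.1742, 0.14]]
[[0.6336, 0.0661, 0.14], [0.5516, 0.0845, 0.14]]
[[0.6134, -0.0237, 0.14], [0.5315, -0.0053, 0.14]]
[[0.5933, -0.1135, 0.14], [0.5113, -0.0951, 0.14]]
```

View pics/side0o.png

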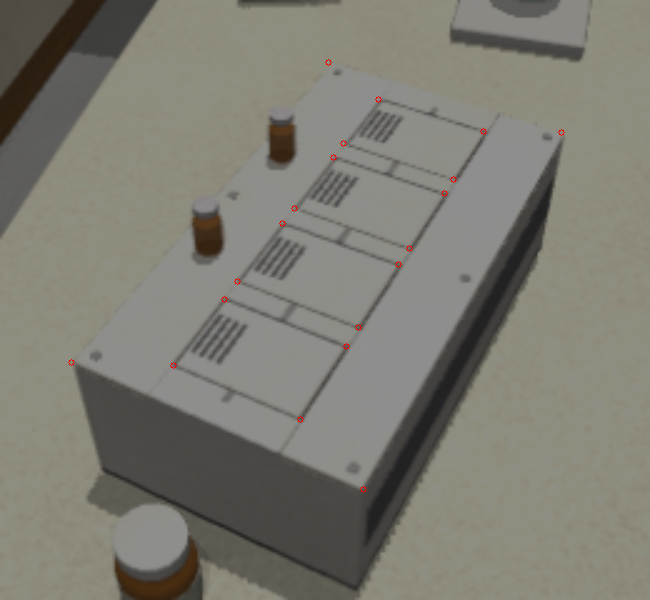

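```bash
cat >> h.py <<'E'
def plan(lx,ly,z,tilt=0):
    "shift(cm)+turn in tool axes to put shut fingertip at store-local (lx,ly), world z"
    p=np.load("pose.npy"); s=bot.read_state(); c,sn=np.cos(p[2]),np.sin(p[2])
    X=np.array([-c,-sn,0]); Z=np.array([0,0,-1.]); Y=np.cross(Z,X)
    T=R.from_matrix(np.c_[X,Y,Z]); C=R.from_rotvec(s["tcp_rot"])
    g=store(p,[lx,ly,z])[0]+[0,0,.173]
    print("t",s["time"],"shift cm",(C.inv().apply(g-s["tool_pos"])*100).round(2),"turn",(C.inv()*T).as_rotvec().round(3),"F",s["wrist_force"].round(1))
def tip():
    p=np.load("pose.npy"); s=bot.read_state(); C=R.from_rotvec(s["tcp_rot"])
    t=s["tool_pos"]+C.apply([0,0,.173]); d=t[:2]-p[:2]; c,sn=np.cos(p[2]),np.sin(p[2])
    print("t",round(float(s["time"]),2),"tip local mm",np.round(1e3*np.array([c*d[0]+sn*d[1],-sn*d[0]+c*d[1],t[2]-.14]),1),"F",s["wrist_force"].round(1),"w",round(float(s["width"]),2))
E
python3 -c "
from h import *
tip(); plan(.034,.138,.23)
for l in ([.09,.0,.186],): print(store(np.load('pose.npy'),l))"
```

```text
t 0.1 tip local mm [-410.8  497.7   90.5] F [-0.1  0.7  0.3] w 1.0
t 0.1 shift cm [-51.78 -24.34   0.09] turn [-0.002 -0.    -0.241] F [-0.1  0.7  0.3]
[[0.68011553 0.00847877 0.186     ]]
```

```bash
python3 -m jog '[[[1,-5,-2.3,0,0,0,0],[1,-10,-4.7,0,0,0,-0.1],[1,-15,-7,0,0,0,-0.2],[1,-20,-9.4,0,0,0,-0.24],[1,-25,-11.7,0,0,0,-0.24],[1,-30,-14,0,0,0,-0.24],[1,-35,-16.4,0,0,0,-0.24],[1,-40,-18.8,0,0,0,-0.24],[1,-45,-21.2,0,0,0,-0.24],[1,-49,-23,0,0,0,-0.24],[1,-51.8,-24.3,0,0,0,-0.24],[1,-51.8,-24.3,0,0,0,-0.24]]]'; python3 -c "
from h import *
tip(); plan(.034,.138,.155)"
```

```text
time: 1.6
tool_pos: [0.6572, 0.1539, 0.4037]
tcp_rot: [-0.353, -3.121, 0.001]
wrist_force: [0.4, 1.2, -0.1]
width: 0.003
t 1.6 tip local mm [ 35.7 136.7  90.7] F [ 0.4  1.2 -0.1] w 0.0
t 1.6 shift cm [0.18 0.12 7.57] turn [-0.001 -0.001 -0.004] F [ 0.4  1.2 -0.1]
```

```bash
python3 -m jog '[[[1,0.2,0.1,4,0,0,0],[1,0.2,0.1,7,0,0,0],[1,0.2,0.1,8.5,0,0,0],[1,0.2,0.1,8.5,0,0,0],[1,0.2,0.1,8.5,0,0,0]]]'; python3 -c "
from h import *
tip()
im=bot.read_camera('side'); cv2.imwrite('pics/s1.png',cv2.resize(im[100:340,160:420],None,fx=2.5,fy=2.5)[:,:,::-1])"
```

```text
time: 2.22
tool_pos: [0.6549, 0.1578, 0.3213]
tcp_rot: [0.347, 3.12, 0.001]
wrist_force: [0.9, 0.1, 0.4]
width: 0.004
t 2.23 tip local mm [ 33.1 140.4   8.3] F [0.9 0.1 0.4] w 0.0
```

View pics/s1.png

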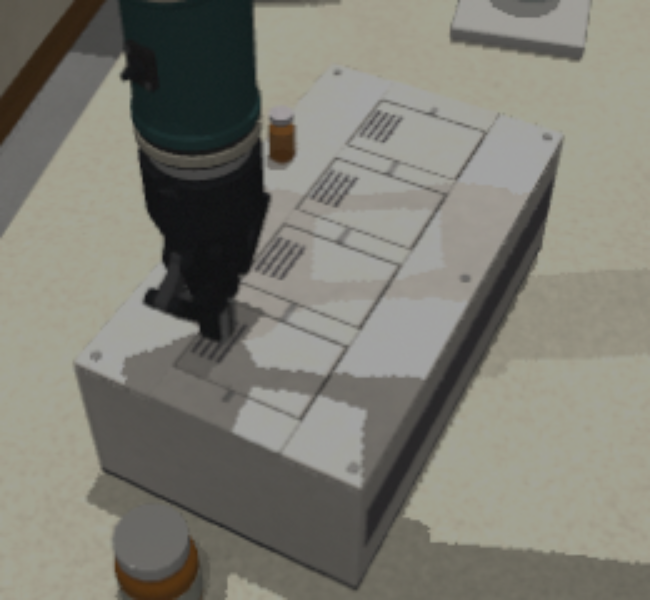

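```bash
python3 -m jog '[[[1,0,0,0.6,0,0,0],[1,0,0,0.9,0,0,0],[1,0,0,1.0,0,0,0],[1,0,0,1.0,0,0,0]]]'; python3 -c "
from h import *
tip()"
```

```text
time: 2.78
tool_pos: [0.655, 0.1574, 0.3124]
tcp_rot: [0.348, 3.12, 0.001]
wrist_force: [-2.4, -0.9, 9.9]
width: 0.001
t 2.77 tip local mm [ 33.2 140.   -0.6] F [-2.4 -0.9  9.9] w 0.0
```

```bash
python3 -m jog '[[[1,0,0,0.05,0,0,0],[1,0,0,0.1,0,0,0],[1,0,0,0.1,0,0,0]]]'; python3 -c "
from h import *
tip(); plan(.034,.046,.148)"
```

```text
time: 3.15
tool_pos: [0.6549, 0.1575, 0.3123]
tcp_rot: [0.348, 3.12, 0.001]
wrist_force: [-3.7, -0.8, 12.3]
width: 0.002
t 3.15 tip local mm [ 33.2 140.1  -0.7] F [-3.7 -0.8 12.3] w 0.0
t 3.15 shift cm [-0.13 -9.38 -0.88] turn [ 0.001  0.002 -0.001] F [-3.7 -0.8 12.3]
```

```bash
python3 -m jog '[[[1,0,0,-1.5,0,0,0],[1,0,-4.5,-1.5,0,0,0],[1,0,-9.3,-1.5,0,0,0],[1,0,-9.3,-1,0,0,0],[1,0,-9.3,-0.3,0,0,0],[1,0,-9.3,-0.1,0,0,0],[1,0,-9.3,0,0,0,0],[1,0,-9.3,0,0,0,0]]]'; python3 -c "
from h import *
tip(); plan(.034,-.046,.148)"
```

```text
time: 4.15
tool_pos: [0.6345, 0.067, 0.3119]
tcp_rot: [0.344, 3.121, -0.003]
wrist_force: [-7.0, -4.2, 15.7]
width: -0.0
t 4.15 tip local mm [33.  46.8 -1.1] F [-7.  -4.2 15.7] w -0.0
t 4.15 shift cm [-0.12 -9.31 -0.89] turn [-0.002  0.002  0.001] F [-7.  -4.2 15.7]
```

Hatch 2 is locked too (16 N). On to hatch 3.

```bash
python3 -m jog '[[[1,0,0,-1.5,0,0,0],[1,0,-4.5,-1.5,0,0,0],[1,0,-9.2,-1.5,0,0,0],[1,0,-9.2,-1,0,0,0],[1,0,-9.2,-0.3,0,0,0],[1,0,-9.2,-0.1,0,0,0],[1,0,-9.2,0,0,0,0],[1,0,-9.2,0,0,0,0]]]'; python3 -c "
from h import *
tip(); plan(.034,-.138,.148)"
```

```text
time: 5.15
tool_pos: [0.614, -0.0223, 0.3086]
tcp_rot: [0.347, 3.122, 0.001]
wrist_force: [0.9, -0.4, 0.7]
width: 0.003
t 5.15 tip local mm [ 32.2 -44.4  -4.4] F [ 0.9 -0.4  0.7] w 0.0
t 5.15 shift cm [-0.18 -9.35 -1.24] turn [ 0.001  0.    -0.   ] F [ 0.9 -0.4  0.7]
```

```bash
python3 -m jog '[[[1,0,0,0.4,0,0,0],[1,-0.1,0,0.8,0,0,0],[1,-0.1,0,1.2,0,0,0],[1,-0.1,0,1.6,0,0,0],[1,-0.1,0,1.85,0,0,0],[1,-0.1,0,1.85,0,0,0]]]'; python3 -c "
from h import *
tip()
im=bot.read_camera('side'); cv2.imwrite('pics/s2.png',cv2.resize(im[100:340,160:420],None,fx=2.5,fy=2.5)[:,:,::-1])"
```

```text
time: 5.9
tool_pos: [0.6146, -0.0234, 0.2896]
tcp_rot: [-0.348, -3.122, 0.0]
wrist_force: [0.1, -0.1, -0.2]
width: -0.001
t 5.9 tip local mm [ 33.  -45.5 -23.4] F [ 0.1 -0.1 -0.2] w -0.0
```

View pics/s2.png

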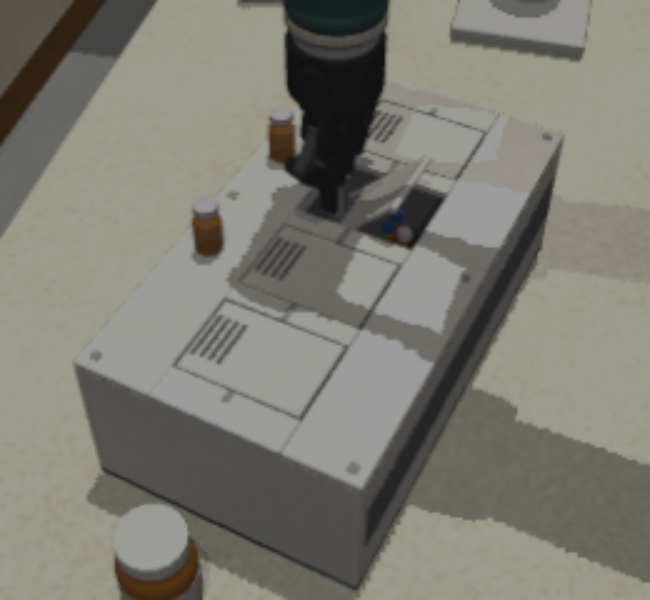

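```bash
python3 -m jog '[[[1,0,0,-2,0,0,0],[1,0,0,-5,0,0,0],[1,0,0,-9,0,0,0],[1,3,0,-9.5,0,0,0],[1,7,0,-9.5,0,0,0],[1,11,0,-9.5,0,0,0],[1,11,0,-9.5,0,0,0]]]'; python3 -c "
from h import *
tip(); plan(-.072,-.046,.157)
im=bot.read_camera('side'); im=cv2.resize(im[160:260,240:390],None,fx=5,fy=5)[:,:,::-1].copy()
p=np.load('pose.npy')
for th in (.6,.7,.8,.9):
  for y in (-.011,-.081):
    u=(proj('side',store(p,[-.052*np.cos(th),y,.138+.052*np.sin(th)]))[0]-[240,160])*5; cv2.circle(im,(int(u[0]),int(u[1])),3,(0,0,255),1)
cv2.imwrite('pics/s3.png',im)"
```

```text
time: 6.82
tool_pos: [0.5052, 0.0014, 0.3863]
tcp_rot: [0.347, 3.122, 0.0]
wrist_force: [1.2, 0.2, -0.5]
width: 0.003
t 6.83 tip local mm [-79.1 -45.2  73.3] F [ 1.2  0.2 -0.5] w 0.0
t 6.825 shift cm [-0.71 -0.08  5.63] turn [ 0.  0. -0.] F [ 1.2  0.2 -0.5]
```

View pics/s3.png

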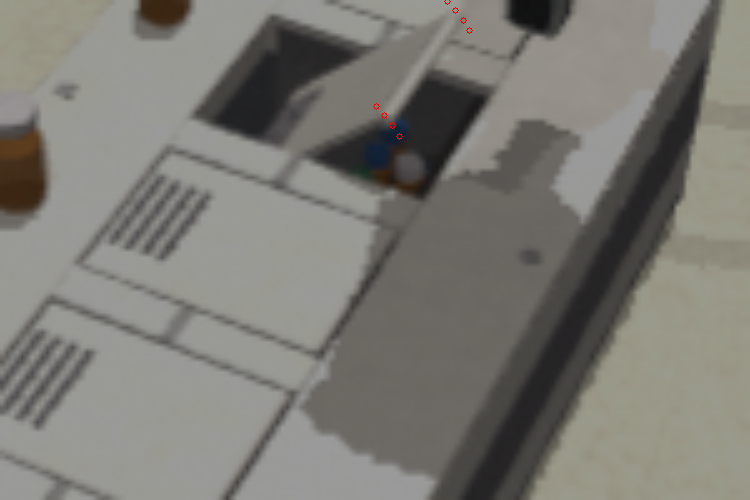

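```bash
python3 -m jog '[[[1,0,0,3,0,0,0],[1,-0.3,0,5,0,0,0],[1,-0.7,0,5.7,0,0,0],[1,-0.7,0,5.7,0,0,0],[1,-1.5,0,5.7,0,0,0],[1,-2.1,0,5.6,0,0,0],[1,-2.7,0,5.4,0,0,0],[1,-3.2,0,5.1,0,0,0],[1,-3.7,0,4.9,0,0,0],[1,-3.7,0,4.9,0,0,0]]]'; python3 -c "
from h import *
tip()
im=bot.read_camera('side'); cv2.imwrite('pics/s4.png',cv2.resize(im[160:260,240:390],None,fx=5,fy=5)[:,:,::-1])"
```

```text
time: 8.12
tool_pos: [0.5441, -0.0074, 0.3365]
tcp_rot: [0.348, 3.121, -0.0]
wrist_force: [0.8, 0.0, 0.4]
width: 0.0
t 8.12 tip local mm [-39.  -45.2  23.5] F [0.8 0.  0.4] w 0.0
```

View pics/s4.png

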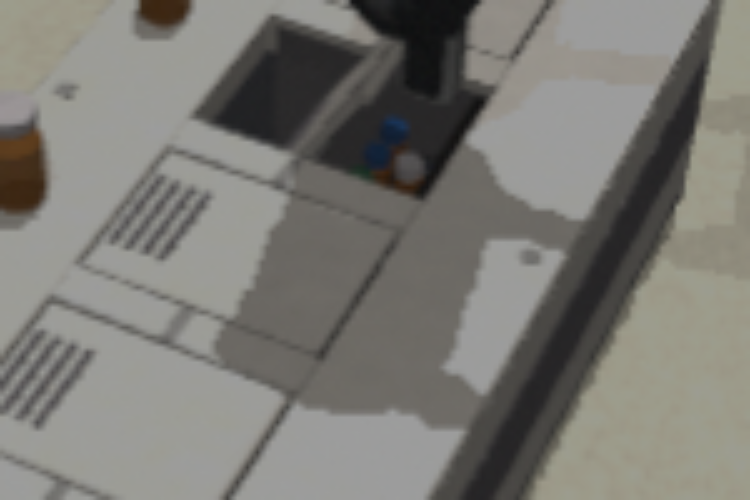

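```bash
python3 -m jog '[[[1,-0.4,0,-0.1,0,0,0],[1,-0.8,0,-0.2,0,0,0],[1,-1.1,0,-0.2,0,0,0],[1,-1.3,0,-0.3,0,0,0],[1,-1.3,0,-0.3,0,0,0]]]'; python3 -c "
from h import *
tip()
im=bot.read_camera('side'); cv2.imwrite('pics/s5.png',cv2.resize(im[160:260,240:390],None,fx=5,fy=5)[:,:,::-1])"
```

```text
time: 8.8
tool_pos: [0.5565, -0.0102, 0.3392]
tcp_rot: [0.348, 3.122, -0.0]
wrist_force: [0.9, -0.0, -0.4]
width: -0.004
t 8.8 tip local mm [-26.4 -45.3  26.2] F [ 0.9 -0.  -0.4] w -0.0
```

View pics/s5.png

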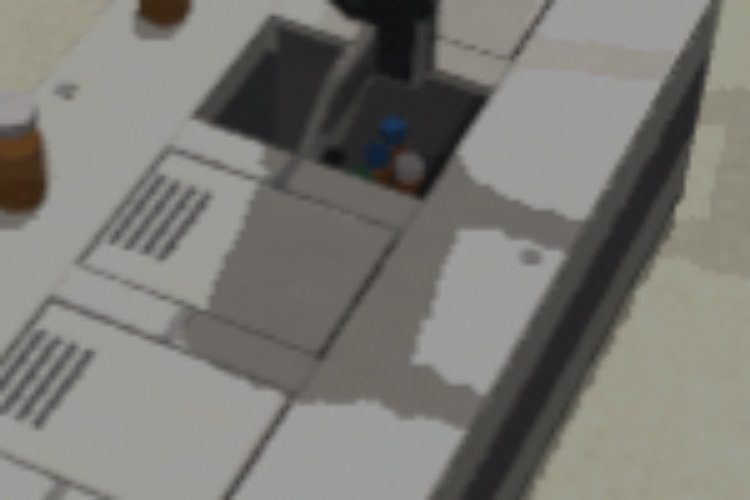

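```bash
python3 -m jog '[[[1,-0.2,0,0,0,0,0],[1,-0.4,0,0,0,0,0],[1,-0.4,0,0,0,0,0]]]'; python3 -c "
from h import *
tip()"
```

```text
time: 9.22
tool_pos: [0.5603, -0.011, 0.3392]
tcp_rot: [0.348, 3.122, -0.0]
wrist_force: [0.4, 0.5, 0.4]
width: -0.002
t 9.22 tip local mm [-22.6 -45.3  26.2] F [0.4 0.5 0.4] w -0.0
```

```bash
python3 -m jog '[[[1,-0.1,0,0,0,0,0],[1,-0.2,0,0,0,0,0],[1,-0.2,0,0,0,0,0]]]'; python3 -c "
from h import *
tip()"; python3 -m jog '[[[1,-0.1,0,0,0,0,0],[1,-0.2,0,0,0,0,0],[1,-0.2,0,0,0,0,0]]]'; python3 -c "
from h import *
tip()"
```

```text
time: 9.6
tool_pos: [0.5611, -0.0112, 0.3388]
tcp_rot: [-0.347, -3.119, -0.0]
wrist_force: [-5.3, 1.4, 3.2]
width: 0.001
t 9.6 tip local mm [-22.4 -45.3  25.8] F [-5.3  1.4  3.2] w 0.0
time: 9.98
tool_pos: [0.562, -0.0114, 0.3383]
tcp_rot: [-0.347, -3.115, -0.001]
wrist_force: [-9.9, 2.1, 5.0]
width: -0.001
t 9.97 tip local mm [-22.3 -45.3  25.3] F [-9.9  2.1  5. ] w -0.0
```

Stop reached (force rising to 11 N with no travel). Back off and look.

```bash
python3 -m jog '[[[1,0.3,0,0,0,0,0],[1,2,0,0,0,0,0],[1,5,0,-1,0,0,0],[1,8,0,-5,0,0,0],[1,12,0,-10,0,0,0],[1,16,0,-14,0,0,0],[1,16,0,-14,0,0,0],[1,16,0,-14,0,0,0]]]'; python3 -c "
from h import *
tip()
im=bot.read_camera('side'); im=cv2.resize(im[100:260,200:400],None,fx=3.75,fy=3.75)[:,:,::-1].copy()
p=np.load('pose.npy')
for th in (1.2,1.3,1.4):
  for y in (-.011,-.081):
    u=(proj('side',store(p,[-.052*np.cos(th),y,.138+.052*np.sin(th)]))[0]-[200,100])*3.75; cv2.circle(im,(int(u[0]),int(u[1])),2,(0,0,255),1)
cv2.imwrite('pics/s6.png',im)
cv2.imwrite('pics/t6.png',bot.read_camera('top')[:,:,::-1])"
```

```text
time: 10.98
tool_pos: [0.4076, 0.0233, 0.479]
tcp_rot: [0.347, 3.121, -0.0]
wrist_force: [0.7, 0.8, 0.0]
width: 0.002
t 10.97 tip local mm [-178.9  -45.1  166. ] F [0.7 0.8 0. ] w 0.0
```

View pics/s6.png

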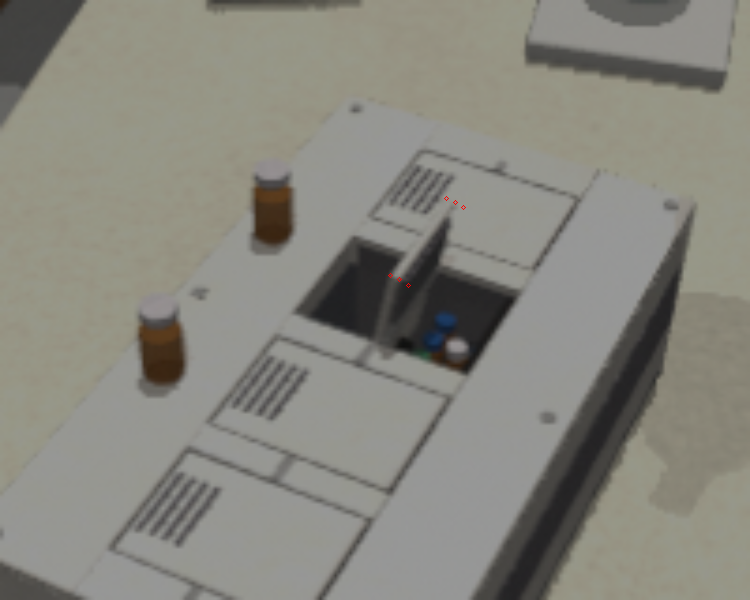

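View pics/t6.png

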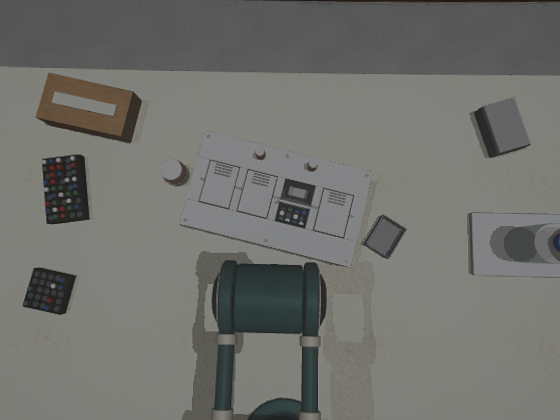

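```bash
python3 -c "
from workcell import bot
print(bot.finish_job())"
```

```text
the job is handed in; nothing more can be done
None
```

The unlocked hatch was the third from the left. It now stands fully open at its stop, and I handed the job in at about 11 s of the 54 s allowed.

- **Finding it:** With the gripper shut, I pressed the ribs of the hatches in turn. Hatches 1 and 2 gave only about 1 mm and pushed back with 12 to 17 N, so they are locked. Hatch 3 sank under about 1 N. I did not press hatch 4.
- **Opening it:** I pressed hatch 3's ribs about 23 mm down, which put it at roughly 0.75 rad. Then I pushed the lip back with a slightly rising fingertip until it met the stop. There the force rose to about 11 N with almost no further travel. The highest contact force I read was about 18 N, against the 35 N limit.
- **Last checks:** In the side picture the lip lines up with the marks for about 1.35 to 1.4 rad. In the top picture the vials, jar and tray are where they started. The hand was clear, with the fingertips about 180 mm in front of the pivot line and 165 mm above the deck, and the wrist force read close to zero.

None of these checks failed or disagreed. The opening angle is only read from the picture, because the joint itself cannot be measured directly.

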